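# Put the bench materials back in their matching holders

## Robot

A 6-joint arm with a two-finger parallel gripper is mounted at the origin on a cart in front of the work surface, level with it; the furniture and walls round the work are solid. World frame = base frame: x ahead of the robot, y to its left, z up, the work surface at z = 0. Lengths are in m, angles in degrees, forces in N, time in s.
With the tool pointing down it reaches from about 0.3 to 0.75 m from the base axis. Payload 8.5 kg.
Tool frame: the origin (TCP) lies between the finger pads; the fingertips stand env.finger_overhang ahead of it and the grasp point (between the pads) lies 2 mm behind it (env.finger_overhang is the distance from the TCP to the fingertips, in m); z points along the fingers, y is the line along which they close (so a half turn about z gives the same grasp; the last joint's range is limited). The gripper opens to 85 mm and grips with 20 to 120 N. Pads are 22 mm wide; open, the fingers measure 114 mm over their backs; the gripper's body (76 mm by 85 mm) begins 54 mm behind the grasp point. The pads swing forward as they close: fully open they stand 13 mm farther back than shut.
Start: joints at [-85.502, 21.807, 74.336, -0, 83.858, -12.336], TCP at [0.159, -0.526, 0.248] pointing down, gripper open.
Joint ranges: [-178.18, 178.18], [-50.72, 133.34], [12.68, 142.11], [-81.47, 261.47], [9.98, 163.14], [-165.26, 165.26]. Speed limits (degrees/s): [136.94, 136.94, 180, 180, 180, 180].

## Interface

Orientations are given as a 3x3 rotation matrix whose columns are the frame's x, y, z axes.
In Python, from rig import env gives the robot as it stands. The module is installed in compiled form; this text tells all that it offers.
- The arm moves only by the tool jog_arm, never from a script. Its arguments are lists of equal length, an entry for each row: "hand": the finger opening in m, from 0 to 0.0854; "travel": the shift along the world's x, y, z in m, a list of three; "yaw": the turn about the world's z in rad. A call has exactly 5 rows; each row shifts and turns the commanded pose from where the row before left it; what a row does not reach is not made up. A row lasts 1/8 s, in which the tool goes at most 62.5 mm and 10.7 degrees, less where a joint would pass 70% of its speed; a pose out of reach is approached as far as the arm can. A call is refused whole if a number of a shift passes 0.0625 or a number of a turn 0.188, either way. A call with a gripper value outside its range is refused whole. The fingers move at their own pace and stop on an object; "grip_force" is the grip in N (left out, the last holds). Time passes only in rows, so rows that do not move let the fingers close, or fill a call up. It gives the time, the measured TCP pose, the force, the opening and the grip force at its end, in the units of the state.
- env.observe(): the state, without advancing time (a new reading comes with each control period).
- env.get_image(name): name is "scene" or "top" or "wrist"; returns the picture (420x560x3 uint8, red, green, blue); there is no depth.
- env.calibration(name): a dict with "fx", "fy", "cx", "cy" (pixels), "position" and "rotation" of the camera in the world; the wrist camera has in their place "hand_eye" (4x4, takes a point from camera to tool coordinates, whose origin is the TCP and whose axes are the flange's). Camera axes: x right, y down, z forward; pixel columns grow to the right and rows downward; lengths in m; the calibration is good to about 2 mm. A picture is of the moment at which its call begins: read the wrist's pose just before it. calibration takes no time and is no camera call.
- env.close_job(): hands the job in; it is judged then, once.
The state is a dict: "time_s": time; "q": joint angles; "qvel": joint speeds; "joint_efforts": joint torques, N m; "position": TCP position; "tool_rot": TCP orientation; "ft_force": force on the tool from outside, world axes, zero at the start; "wrist_torque": the same for the moment, N m; "grip_width": finger opening in m; "gripper_force": force on a finger pad.
Only numpy, scipy, OpenCV 4.12 (cv2) and the standard library are available. Lean on these libraries where they do the work, as an engineer would, in place of code of your own. Each camera call takes 0.05 s, during which the arm holds its last target. There are 200 camera calls.

## Task

Tidy the bench: put each of the four loose materials into the holder made for it - the large bottle standing in the larger round holder, the small bottle standing in the smaller round holder, the short thick dressing stone flat in the short wide tray, and the long slim wax stick flat in the long narrow tray, with the two bars lying lengthwise in their trays. Keep the bottles upright throughout, leave the tin, the plaster model and the glass where they are, and let go of everything at the end.

Things in the scene. Friction and masses are not known exactly. Their poses are not given: they have to be found in the camera images.
- large_bottle_center (a point): the large of the two closed bottles, standing: white cylindrical body 42 mm in diameter up to 84 mm, blue screw cap 24 mm in diameter above, 103 mm tall in all, about 0.12 kg. The point is on its axis half-way up (51.5 mm above its foot); z is up along the bottle.
- small_bottle_center (a point): the small of the two closed bottles, standing: white cylindrical body 30 mm in diameter up to 58 mm, black screw cap 17 mm in diameter above, 70 mm tall in all, about 0.05 kg. The point is on its axis half-way up (35 mm above its foot); z is up along the bottle.
- stone_center (a point): the dressing stone, a short thick grey bar lying flat, 24 mm wide (x), 52 mm long (y), 16 mm high (z), about 0.11 kg. The point is its centre, 8 mm above its underside; its own y axis runs along its length.
- wax_bar_center (a point): the stick of modelling wax, a long slim dark red rigid bar lying flat, 16 mm wide (x), 70 mm long (y), 12 mm high (z), about 0.03 kg. The point is its centre, 6 mm above its underside; its own y axis runs along its length.
- large_round_holder_floor (a point): the larger round holder, for the large bottle: an aluminium ring on a dark foot plate with a dark floor; well 58 mm in inner diameter, ring 66 mm outside, its rim 14 mm above the work surface (10 mm above the floor of the well); foot plate 78 mm across. Fixed to the work surface. This point is the centre of its inner floor, 4 mm above the work surface; z is up.
- small_round_holder_floor (a point): the smaller round holder, for the small bottle: as the larger one, but the well is 46 mm in inner diameter, the ring 54 mm outside, rim 14 mm above the work surface (10 mm above the floor of the well); foot plate 66 mm across. Fixed to the work surface. This point is the centre of its inner floor, 4 mm above the work surface; z is up.
- short_bar_holder_floor (a point): the short wide rectangular tray, for the stone: low aluminium walls 4 mm thick, inside 40 mm (its x) by 68 mm (its y), wall top 8 mm above the work surface (4 mm above the inner floor); dark foot plate 62 by 90 mm. Its own y axis runs along its length. Fixed to the work surface. This point is the centre of its inner floor, 4 mm above the work surface; z is up.
- long_bar_holder_floor (a point): the long narrow rectangular tray, for the wax stick: low aluminium walls 4 mm thick, inside 32 mm (its x) by 86 mm (its y), wall top 8 mm above the work surface (4 mm above the inner floor); dark foot plate 54 by 108 mm. Its own y axis runs along its length. Fixed to the work surface. This point is the centre of its inner floor, 4 mm above the work surface; z is up.
- tin: bystander, to be left alone: a round blue-lidded tin lying flat, 64 mm in diameter, 28 mm high; origin at the centre of its underside.
- model: bystander, to be left alone: a beige plaster model of a dental arch, 62 x 66 x 28 mm; origin at the centre of its underside.
- glass: bystander, to be left alone: a small clear glass standing upright, 48 mm in diameter, 61 mm high; origin at the centre of its underside.

How it is judged (in metres and radians):
At the end, for the whole second after the job is handed in: Each bottle stands in its round holder and each bar lies in its tray: centres within 13 mm horizontally of the holder's centre, on its floor (height within 3 mm), tilted less than 0.15 rad, bars within 0.35 rad of the tray's length, all released and at rest (horizontal distance between large_bottle_center and large_round_holder_floor below 0.013 m and z of large_bottle_center in the frame of large_round_holder_floor between 0.0485 and 0.0545 m and angle between each of large_bottle_center, small_bottle_center, stone_center, wax_bar_center's own z axis and vertical below 0.15 rad and linear speed of each of large_bottle, small_bottle, stone, wax_bar below 0.02 m/s and horizontal distance between small_bottle_center and small_round_holder_floor below 0.013 m and z of small_bottle_center in the frame of small_round_holder_floor between 0.032 and 0.038 m and horizontal distance between stone_center and short_bar_holder_floor below 0.013 m and z of stone_center in the frame of short_bar_holder_floor between 0.005 and 0.011 m and angle between the y axis of stone_center and the y axis of short_bar_holder_floor, either way round below 0.35 rad and horizontal distance between wax_bar_center and long_bar_holder_floor below 0.013 m and z of wax_bar_center in the frame of long_bar_holder_floor between 0.003 and 0.009 m and angle between the y axis of wax_bar_center and the y axis of long_bar_holder_floor, either way round below 0.35 rad); the robot touches nothing.
It fails at once if the tin is pushed more than 25 mm or tipped over (distance of tin from where it was at the start of the episode above 0.025 m or angle between tin's own z axis and vertical above 0.5 rad).
It fails at once if the plaster model is pushed more than 25 mm or tipped over (distance of model from where it was at the start of the episode above 0.025 m or angle between model's own z axis and vertical above 0.5 rad).
It fails at once if the glass is pushed more than 25 mm or tipped over (distance of glass from where it was at the start of the episode above 0.025 m or angle between glass's own z axis and vertical above 0.5 rad).
It fails at once if the large bottle is tipped over (angle between large_bottle_center's own z axis and vertical above 0.8 rad).
It fails at once if the small bottle is tipped over (angle between small_bottle_center's own z axis and vertical above 0.8 rad).
It also fails if it takes over 136 s, if anything falls off the work surface, if the arm or the gripper's body presses on something with over 40 N, if the wrist force passes 120 N, or if a joint passes its speed limit or range.

## Working session

There is one attempt and no reset: what is moved stays moved. The work goes in short steps, Python scripts to look and compute and a tool call to move; the robot and the scene stay as the last step left them, time stands still between calls to the robot, and variables do not carry over. Pictures are saved under pics/ and viewed, at most 14 in all, crops included, and the job is handed in when it is done.

Besides the shell and the picture viewer there is one more tool, called after ">>>" by a JSON object that holds its "name" and its "arguments", one argument or row to a line. jog_arm: Moves the arm, as the interface text tells. Its arguments: {"type":"object","properties":{"hand":{"type":"array"},"travel":{"type":"array"},"yaw":{"type":"array"},"grip_force":{"type":"number"}},"required":["hand","travel","yaw"]}

```bash
mkdir -p pics; python3 - <<'E'
from rig import env
import cv2
print(env.finger_overhang)
s=env.observe();print(s['time_s'],s['position'],s['tool_rot'],s['grip_width'])
for n in ('scene','top'):
    im=env.get_image(n);cv2.imwrite(f'pics/{n}0.png',im[:,:,::-1]);print(n,env.calibration(n))
print(env.calibration('wrist'))
E
```

```text
0.017
0.0 [ 0.15925943 -0.52615541  0.24770129] [[ 9.57150327e-01  2.89591515e-01 -7.80831039e-05]
 [ 2.89591301e-01 -9.57149214e-01  1.50331439e-03]
 [ 3.60609912e-04 -1.46151005e-03 -9.99998867e-01]] 0.08556704637530889
scene {'fx': 477.9107431259911, 'fy': 477.9107431259911, 'cx': 275.25843289695393, 'cy': 211.656737530526, 'position': array([-0.19448509,  0.35890713,  0.79380739]), 'rotation': array([[-0.51680752, -0.58283933,  0.62706324],
       [-0.85609332,  0.35506801, -0.37554086],
       [-0.00377011, -0.73090699, -0.68246667]])}
top {'fx': 396.3635953122432, 'fy': 396.3635953122432, 'cx': 283.84995336093453, 'cy': 208.00821691966408, 'position': array([ 0.42683197, -0.08147401,  0.98978907]), 'rotation': array([[-0.0168219 , -0.99698796,  0.07571014],
       [-0.99983608,  0.01728031,  0.00540371],
       [-0.00669573, -0.07560683, -0.99711523]])}
{'fx': 351.5409571778003, 'fy': 351.5409571778003, 'cx': 280.4485089069382, 'cy': 205.95447825783887, 'hand_eye': array([[-6.41548352e-04, -9.50750567e-01, -3.09956366e-01,
         7.94174249e-02],
       [ 9.99999794e-01, -6.04187714e-04, -2.16535021e-04,
         3.09369859e-04],
       [ 1.85989659e-05, -3.09956441e-01,  9.50750758e-01,
        -1.26417313e-01],
       [ 0.00000000e+00,  0.00000000e+00,  0.00000000e+00,
         1.00000000e+00]])}
```

View pics/top0.png

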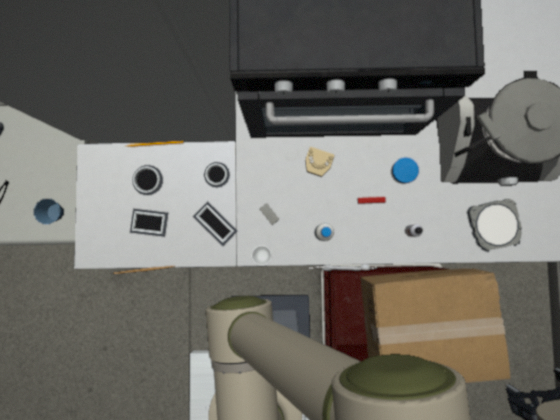

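View pics/scene0.png

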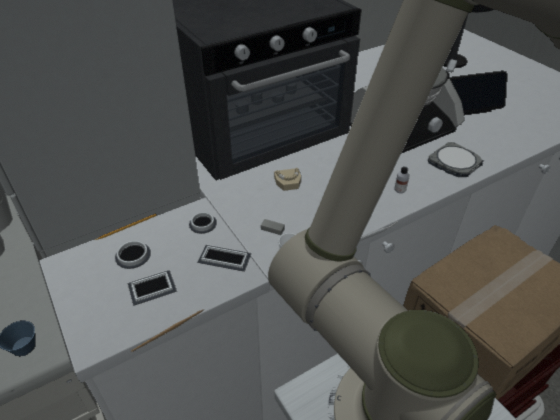

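The top view shows the holders at left: large ring (147,180), small ring (216,174), short tray (150,222) and long tray (215,223). The stone is at (269,214), large bottle cap (325,231), wax (371,200) and small bottle (414,231). The tin is at (405,170), the model at (319,161) and the glass at (262,255). The scene view agrees.

```bash
cat > h.py <<'E'
import numpy as np,cv2
from rig import env
def cam(name,s=None):
    c=env.calibration(name)
    if name!='wrist': R,p=c['rotation'],c['position']
    else:
        s=s or env.observe();H=c['hand_eye'];T=np.array(s['tool_rot']);R=T@H[:3,:3];p=T@H[:3,3]+s['position']
    return c,np.array(R),np.array(p)
def ray(cm,uv,z):
    c,R,p=cm
    d=R@np.array([(uv[0]-c['cx'])/c['fx'],(uv[1]-c['cy'])/c['fy'],1.])
    return p+d*(z-p[2])/d[2]
def cont(mask):
    return [k for k in cv2.findContours(mask.astype(np.uint8)*255,cv2.RETR_EXTERNAL,cv2.CHAIN_APPROX_NONE)[0] if len(k)>5]
def onplane(cm,k,z):
    P=np.array([ray(cm,q,z)[:2]*1000 for q in k.reshape(-1,2).astype(float)],np.float32)
    return P,cv2.minAreaRect(P)
def rep(n,cm,k,z):
    P,((x,y),(w,h),a)=onplane(cm,k,z)
    if w<h: a+=90;w,h=h,w
    print(n,'xy mm',round(x,1),round(y,1),'long %.0f short %.0f'%(w,h),'long-axis ang %.1f'%((a+90)%180-90))
E
python3 - <<'E'
from h import *
im=cv2.imread('pics/top0.png');cm=cam('top')
hsv=cv2.cvtColor(im,cv2.COLOR_BGR2HSV);H,S,V=[hsv[:,:,i].astype(int) for i in range(3)]
def go(n,box,m,z):
    x0,y0,x1,y1=box;M=np.zeros(m.shape,bool);M[y0:y1,x0:x1]=m[y0:y1,x0:x1]
    ks=cont(M)
    if ks: rep(n,cm,max(ks,key=cv2.contourArea),z)
    else: print(n,'none')
dark=V<110
go('Lring',(125,155,172,200),dark,.0); go('Sring',(195,155,237,192),dark,.0)
go('short',(122,200,175,245),dark,.0); go('long',(185,195,242,250),dark,.0)
go('stone',(255,198,283,230),V<170,.016)
go('Lcap',(310,218,340,245),(S>100)&(H>90)&(H<130),.103)
go('wax',(350,190,392,210),(S>100)&((H<12)|(H>168)),.012)
go('Scap',(400,220,430,242),V<80,.070)
go('tin',(385,150,425,188),(S>100)&(H>90)&(H<130),.028)
go('model',(300,145,340,180),(S>50)&(H>10)&(H<30),.028)
for uv in ((262,255),): print('glass',ray(cm,uv,.06))
cv2.imwrite('pics/crop.png',cv2.resize(im[140:280,120:440],None,fx=2.5,fy=2.5,interpolation=cv2.INTER_CUBIC))
print([ray(cm,uv,.12) for uv in ((350,117),)])
E
```

```text
Lring xy mm 580.3 271.9 long 54 short 53 long-axis ang 0.4
Sring xy mm 591.1 93.7 long 41 short 40 long-axis ang -0.3
short xy mm 472.9 264.5 long 66 short 37 long-axis ang 82.3
long xy mm 468.1 98.6 long 82 short 26 long-axis ang 44.4
stone xy mm 487.0 -39.1 long 54 short 25 long-axis ang 38.3
Lcap xy mm 440.0 -168.8 long 20 short 20 long-axis ang 89.0
wax xy mm 518.5 -292.2 long 64 short 12 long-axis ang 89.0
Scap xy mm 439.2 -385.7 long 14 short 12 long-axis ang 89.0
tin xy mm 588.0 -374.2 long 63 short 58 long-axis ang -46.4
model xy mm 611.8 -161.6 long 63 short 60 long-axis ang 70.2
glass [ 0.38840683 -0.02362795  0.06      ]
[array([ 0.69447003, -0.22816817,  0.12      ])]
```

View pics/crop.png

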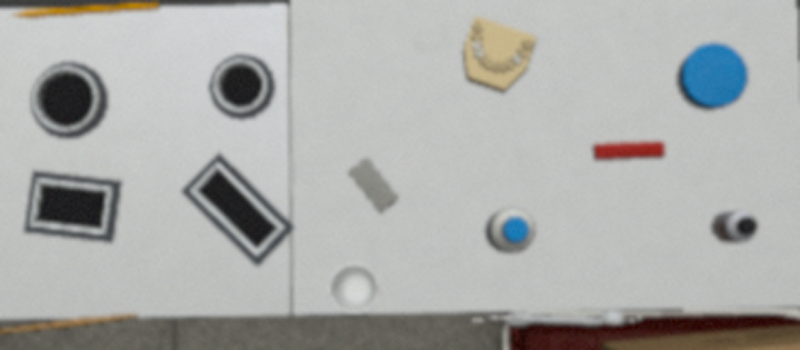

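The crop confirms these outlines. Sizes agree with the given ones to within a pixel. I'll go to a hover over the small bottle, turning the tool x axis to +y.

>>> {"name": "jog_arm", "arguments": {
  "hand": [0.07, 0.07, 0.07, 0.07, 0.07],
  "travel": [
    [0.035, 0.0175, -0.006],
    [0.035, 0.0175, -0.006],
    [0.035, 0.0175, -0.006],
    [0.035, 0.0175, -0.006],
    [0.035, 0.0175, -0.006]
  ],
  "yaw": [0.16, 0.16, 0.16, 0.16, 0.16],
  "grip_force": 30
}}

```text
time_s: 0.72
position: [0.3353, -0.4381, 0.2178]
tool_rot: [[0.455, 0.891, -0.0], [0.891, -0.455, 0.001], [0.0, -0.001, -1.0]]
ft_force: [-1.0, -0.7, 0.7]
grip_width: 0.0705
gripper_force: 0.0
```

>>> {"name": "jog_arm", "arguments": {
  "hand": [0.07, 0.07, 0.07, 0.07, 0.07],
  "travel": [
    [0.035, 0.0175, -0.006],
    [0.035, 0.0175, -0.006],
    [0.035, 0.0175, -0.006],
    [0, 0, 0],
    [0, 0, 0]
  ],
  "yaw": [0.16, 0.16, 0.16, 0, 0]
}}

```text
time_s: 1.35
position: [0.4388, -0.3866, 0.2002]
tool_rot: [[-0.001, 1.0, -0.001], [1.0, 0.001, 0.0], [0.0, -0.001, -1.0]]
ft_force: [-1.1, 0.3, -0.3]
grip_width: 0.0699
gripper_force: 0.0
```

```bash
python3 - <<'E'
from h import *
s=env.observe();print(s['position'],np.degrees(np.arctan2(s['tool_rot'][1][0],s['tool_rot'][0][0])),s['time_s'],s['grip_width'])
im=env.get_image('wrist')[:,:,::-1].copy();cv2.imwrite('pics/w1.png',im)
np.save('pics/w1.npy',[0])
E
```

```text
[ 0.43880615 -0.38662462  0.20015984] 90.08143049877317 1.35 0.06993021956976388
```

View pics/w1.png

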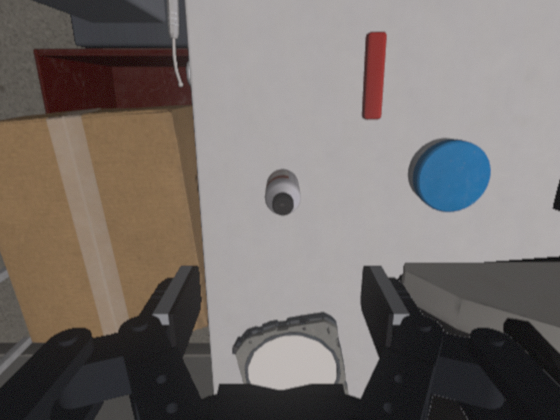

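The wrist view shows the small bottle's black cap at (283,204), the wax at (375,76) and the tin at (452,176), with fingers at the bottom.

```bash
cat >> h.py <<'E'
def pick(n,im,cm,box,fn,z):
    hsv=cv2.cvtColor(im,cv2.COLOR_BGR2HSV).astype(int);m=fn(*[hsv[:,:,i] for i in range(3)])
    x0,y0,x1,y1=box;M=np.zeros(m.shape,bool);M[y0:y1,x0:x1]=m[y0:y1,x0:x1]
    k=max(cont(M),key=cv2.contourArea);rep(n,cm,k,z)
red=lambda H,S,V:(S>100)&((H<12)|(H>168))
blue=lambda H,S,V:(S>100)&(H>90)&(H<130)
E
python3 - <<'E'
from h import *
im=cv2.imread('pics/w1.png');cm=cam('wrist')
pick('Scap',im,cm,(260,185,310,225),lambda H,S,V:V<80,.07)
pick('wax',im,cm,(340,10,410,140),red,.012)
E
```

```text
Scap xy mm 439.6 -389.5 long 17 short 15 long-axis ang -90.0
wax xy mm 516.9 -295.9 long 68 short 16 long-axis ang -88.9
```

>>> {"name": "jog_arm", "arguments": {
  "hand": [0.07, 0.07, 0.07, 0.07, 0.07],
  "travel": [
    [0.0005, -0.002, -0.04],
    [0, 0, -0.04],
    [0, 0, -0.04],
    [0, 0, -0.04],
    [0, 0, -0.004]
  ],
  "yaw": [0, 0, 0, 0, 0]
}}

```text
time_s: 2.02
position: [0.4382, -0.3882, 0.0345]
tool_rot: [[-0.001, 1.0, -0.003], [1.0, 0.001, 0.004], [0.004, -0.003, -1.0]]
ft_force: [0.1, 0.6, 0.2]
grip_width: 0.0701
gripper_force: 0.0
```

>>> {"name": "jog_arm", "arguments": {
  "hand": [0.0, 0.0, 0.0, 0.0, 0.0],
  "travel": [
    [0, 0, 0],
    [0, 0, 0],
    [0, 0, 0],
    [0, 0, 0],
    [0, 0, 0]
  ],
  "yaw": [0, 0, 0, 0, 0],
  "grip_force": 30
}}

```text
time_s: 2.65
position: [0.4401, -0.3892, 0.0381]
tool_rot: [[-0.003, 1.0, 0.002], [1.0, 0.003, -0.003], [-0.003, 0.002, -1.0]]
ft_force: [-0.5, -0.9, 6.9]
grip_width: 0.0295
gripper_force: 29.3
```

>>> {"name": "jog_arm", "arguments": {
  "hand": [0.0, 0.0, 0.0, 0.0, 0.0],
  "travel": [
    [0, 0, 0.04],
    [0, 0, 0.05],
    [0.01, 0.02, 0.05],
    [0.02, 0.05, 0.02],
    [0.02, 0.05, 0]
  ],
  "yaw": [0, 0, 0, 0, 0]
}}

```text
time_s: 3.28
position: [0.4906, -0.2676, 0.199]
tool_rot: [[-0.002, 1.0, 0.004], [1.0, 0.002, -0.003], [-0.003, 0.004, -1.0]]
ft_force: [0.8, 0.2, -0.2]
grip_width: 0.029
gripper_force: 29.9
```

>>> {"name": "jog_arm", "arguments": {
  "hand": [0.0, 0.0, 0.0, 0.0, 0.0],
  "travel": [
    [0.02, 0.05, 0],
    [0.02, 0.05, 0],
    [0.02, 0.05, 0],
    [0.02, 0.05, 0],
    [0.01, 0.05, 0]
  ],
  "yaw": [0, 0, 0, 0, 0]
}}

```text
time_s: 3.9
position: [0.5803, -0.0166, 0.1969]
tool_rot: [[-0.003, 1.0, 0.001], [1.0, 0.003, -0.0], [-0.0, 0.001, -1.0]]
ft_force: [0.1, 0.1, -0.7]
grip_width: 0.0292
gripper_force: 29.9
```

>>> {"name": "jog_arm", "arguments": {
  "hand": [0.0, 0.0, 0.0, 0.0, 0.0],
  "travel": [
    [0.01, 0.03, 0],
    [0, 0.02, 0],
    [0, 0, 0],
    [0, 0, 0],
    [0, 0, 0]
  ],
  "yaw": [0, 0, 0, 0, 0]
}}

```text
time_s: 4.53
position: [0.5897, 0.0304, 0.1964]
tool_rot: [[-0.001, 1.0, 0.0], [1.0, 0.001, -0.0], [-0.0, 0.0, -1.0]]
ft_force: [0.3, -0.2, -0.6]
grip_width: 0.0293
gripper_force: 29.9
```

```bash
python3 - <<'E'
from h import *
s=env.observe();print(s['position'],s['time_s'],s['grip_width'])
np.savez('pics/w2.npz',p=s['position'],R=s['tool_rot'])
cv2.imwrite('pics/w2.png',env.get_image('wrist')[:,:,::-1])
E
```

```text
[0.58970019 0.03042243 0.19643294] 4.525 0.029342439825873406
```

View pics/w2.png

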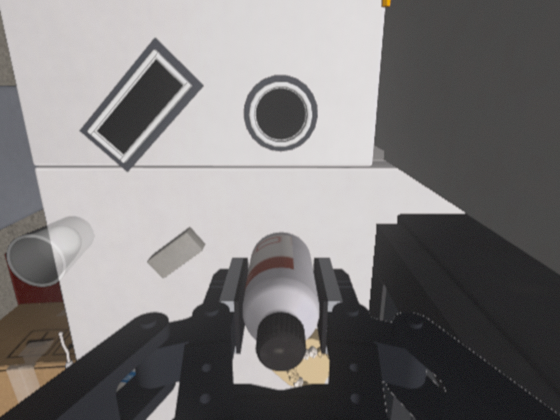

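The wrist view shows the upright bottle in hand, small ring at (281,112), long tray at (143,104), stone at (176,252), glass at (45,245), and the counter's right edge near column 380.

```bash
python3 - <<'E'
from h import *
im=cv2.imread('pics/w2.png');d=np.load('pics/w2.npz');cm=cam('wrist',dict(position=d['p'],tool_rot=d['R']))
dk=lambda H,S,V:V<125
pick('Sring outer',im,cm,(225,60,335,158),dk,.002)
pick('Sring floor',im,cm,(252,84,312,142),lambda H,S,V:V<100,.004)
pick('long outer',im,cm,(70,25,212,163),dk,.002)
pick('stone top+side',im,cm,(140,218,210,285),lambda H,S,V:V<190,.010)
print('glass foot',ray(cm,(75,235),0),'edge',ray(cm,(378,130),0))
E
```

```text
Sring outer xy mm 589.2 90.4 long 64 short 63 long-axis ang 0.0
Sring floor xy mm 589.6 90.7 long 42 short 42 long-axis ang -90.0
long outer xy mm 465.0 95.4 long 84 short 30 long-axis ang 45.1
stone top+side xy mm 487.1 -40.7 long 60 short 27 long-axis ang 37.1
glass foot [ 0.3857072  -0.02615945  0.        ] edge [0.67761263 0.0765174  0.        ]
```

>>> {"name": "jog_arm", "arguments": {
  "hand": [0.0, 0.0, 0.0, 0.0, 0.0],
  "travel": [
    [0, 0.03, 0],
    [0, 0.03, 0],
    [0, 0, -0.05],
    [0, 0, -0.05],
    [0, 0, -0.03]
  ],
  "yaw": [0, 0, 0, 0, 0]
}}

```text
time_s: 5.2
position: [0.589, 0.091, 0.064]
tool_rot: [[-0.002, 1.0, -0.003], [1.0, 0.002, 0.0], [0.0, -0.003, -1.0]]
ft_force: [0.8, -0.8, -0.7]
grip_width: 0.0293
gripper_force: 29.9
```

>>> {"name": "jog_arm", "arguments": {
  "hand": [0.0, 0.0, 0.0, 0.05, 0.06],
  "travel": [
    [0, 0, -0.015],
    [0, 0, -0.009],
    [0, 0, 0],
    [0, 0, 0],
    [0, 0, 0]
  ],
  "yaw": [0, 0, 0, 0, 0]
}}

```text
time_s: 5.82
position: [0.5901, 0.0915, 0.043]
tool_rot: [[-0.003, 1.0, 0.001], [1.0, 0.003, -0.0], [-0.0, 0.001, -1.0]]
ft_force: [0.9, -0.9, 0.1]
grip_width: 0.0598
gripper_force: 0.0
```

>>> {"name": "jog_arm", "arguments": {
  "hand": [0.06, 0.06, 0.06, 0.06, 0.06],
  "travel": [
    [0, 0, 0],
    [0, 0, 0],
    [0, 0, 0.03],
    [0, 0, 0.04],
    [0, 0, 0.05]
  ],
  "yaw": [0, 0, 0, 0, 0]
}}

```text
time_s: 6.45
position: [0.5893, 0.0916, 0.163]
tool_rot: [[-0.003, 1.0, -0.002], [1.0, 0.003, 0.0], [0.0, -0.002, -1.0]]
ft_force: [0.9, -0.3, 0.1]
grip_width: 0.0596
gripper_force: 0.0
```

>>> {"name": "jog_arm", "arguments": {
  "hand": [0.05, 0.05, 0.05, 0.05, 0.05],
  "travel": [
    [-0.0206, -0.0264, 0],
    [-0.0206, -0.0264, 0],
    [-0.0206, -0.0264, 0],
    [-0.0206, -0.0264, 0],
    [-0.0206, -0.0264, 0]
  ],
  "yaw": [-0.18, -0.18, -0.18, -0.18, -0.18]
}}

```text
time_s: 7.08
position: [0.486, -0.0411, 0.1625]
tool_rot: [[0.785, 0.619, 0.0], [0.619, -0.785, -0.0], [0.0, 0.0, -1.0]]
ft_force: [0.3, -0.7, 0.3]
grip_width: 0.05
gripper_force: 0.0
```

>>> {"name": "jog_arm", "arguments": {
  "hand": [0.05, 0.05, 0.05, 0.05, 0.05],
  "travel": [
    [0, 0, 0],
    [0, 0, 0],
    [0, 0, 0],
    [0, 0, 0],
    [0, 0, 0]
  ],
  "yaw": [0, 0, 0, 0, 0]
}}

```text
time_s: 7.7
position: [0.4869, -0.0401, 0.1623]
tool_rot: [[0.781, 0.625, -0.0], [0.625, -0.781, 0.0], [-0.0, -0.0, -1.0]]
ft_force: [-0.1, 0.4, -0.6]
grip_width: 0.0499
gripper_force: 0.0
```

```bash
python3 - <<'E'
from h import *
s=env.observe();print(s['position'],np.degrees(np.arctan2(s['tool_rot'][1][0],s['tool_rot'][0][0])),s['time_s'])
np.savez('pics/w3.npz',p=s['position'],R=s['tool_rot'])
cv2.imwrite('pics/w3.png',env.get_image('wrist')[:,:,::-1])
E
```

```text
[ 0.48690655 -0.04011612  0.16226039] 38.654914170298824 7.7
```

View pics/w3.png

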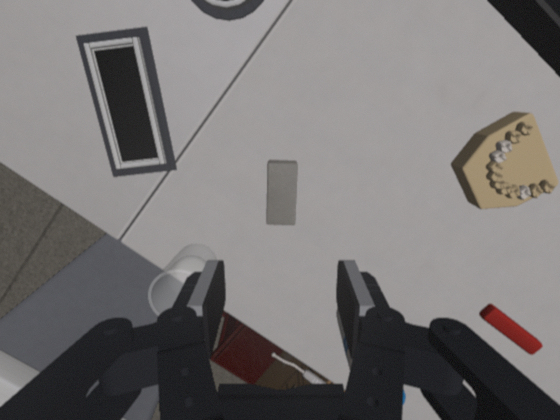

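The stone is at (282,192), upright in the image and so aligned with the fingers; the glass is at left (185,280), clear of the fingers.

```bash
python3 - <<'E'
from h import *
im=cv2.imread('pics/w3.png');d=np.load('pics/w3.npz');cm=cam('wrist',dict(position=d['p'],tool_rot=d['R']))
pick('stone',im,cm,(255,150,310,235),lambda H,S,V:V<165,.014)
E
```

```text
stone xy mm 488.1 -41.1 long 71 short 46 long-axis ang 38.6
```

>>> {"name": "jog_arm", "arguments": {
  "hand": [0.05, 0.05, 0.05, 0.05, 0.05],
  "travel": [
    [0, 0, -0.03],
    [0, 0, -0.03],
    [0, 0, 0],
    [0, 0, 0],
    [0, 0, 0]
  ],
  "yaw": [0, 0, 0, 0, 0]
}}

```text
time_s: 8.38
position: [0.4873, -0.0406, 0.1034]
tool_rot: [[0.781, 0.624, 0.002], [0.624, -0.781, -0.001], [0.001, 0.002, -1.0]]
ft_force: [0.3, -0.2, 0.1]
grip_width: 0.0499
gripper_force: 0.0
```

>>> {"name": "jog_arm", "arguments": {
  "hand": [0.05, 0.05, 0.05, 0.0, 0.0],
  "travel": [
    [0, 0, -0.04],
    [0, 0, -0.03],
    [0, 0, -0.009],
    [0, 0, 0],
    [0, 0, 0]
  ],
  "yaw": [0, 0, 0, 0, 0],
  "grip_force": 40
}}

```text
time_s: 9.0
position: [0.4875, -0.0406, 0.0246]
tool_rot: [[0.781, 0.624, 0.002], [0.624, -0.781, -0.001], [0.001, 0.002, -1.0]]
ft_force: [-0.1, -0.2, -0.3]
grip_width: 0.0228
gripper_force: 39.0
```

>>> {"name": "jog_arm", "arguments": {
  "hand": [0.0, 0.0, 0.0, 0.0, 0.0],
  "travel": [
    [0, 0, 0],
    [0, 0, 0],
    [0, 0, 0.04],
    [0, 0.01, 0.05],
    [0, 0.04, 0.04]
  ],
  "yaw": [0, 0, 0, 0, 0.15]
}}

```text
time_s: 9.62
position: [0.4871, 0.0091, 0.1557]
tool_rot: [[0.679, 0.734, 0.002], [0.734, -0.679, -0.001], [0.001, 0.002, -1.0]]
ft_force: [0.1, 0.1, -1.0]
grip_width: 0.0226
gripper_force: 39.6
```

>>> {"name": "jog_arm", "arguments": {
  "hand": [0.0, 0.0, 0.0, 0.0, 0.0],
  "travel": [
    [-0.004, 0.05, 0.015],
    [-0.004, 0.05, 0.015],
    [-0.004, 0.05, 0.005],
    [-0.002, 0.04, 0],
    [0, 0, 0]
  ],
  "yaw": [0.15, 0.15, 0.15, 0.15, 0]
}}

```text
time_s: 10.25
position: [0.4721, 0.2017, 0.1887]
tool_rot: [[0.142, 0.99, 0.0], [0.99, -0.142, 0.0], [0.0, 0.0, -1.0]]
ft_force: [-0.5, -0.2, -0.5]
grip_width: 0.0226
gripper_force: 39.6
```

>>> {"name": "jog_arm", "arguments": {
  "hand": [0.0, 0.0, 0.0, 0.0, 0.0],
  "travel": [
    [0, 0, 0],
    [0, 0, 0],
    [0, 0, 0],
    [0, 0, 0],
    [0, 0, 0]
  ],
  "yaw": [0, 0, 0, 0, 0]
}}

```text
time_s: 10.88
position: [0.4728, 0.1994, 0.1883]
tool_rot: [[0.147, 0.989, -0.0], [0.989, -0.147, 0.0], [-0.0, -0.0, -1.0]]
ft_force: [0.8, -0.1, -0.5]
grip_width: 0.0227
gripper_force: 39.6
```

```bash
python3 - <<'E'
from h import *
s=env.observe();print(s['position'],np.degrees(np.arctan2(s['tool_rot'][1][0],s['tool_rot'][0][0])),s['time_s'])
np.savez('pics/w4.npz',p=s['position'],R=s['tool_rot'])
cv2.imwrite('pics/w4.png',env.get_image('wrist')[:,:,::-1])
E
```

```text
[0.47283776 0.19936121 0.18833463] 81.54980895707203 10.875
```

View pics/w4.png

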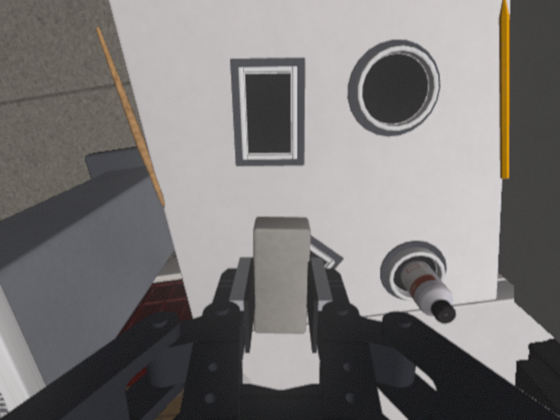

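The small bottle stands in its ring (415,270), the stone is square in the fingers, the short tray is at (268,112) and the large ring at (395,88).

```bash
python3 - <<'E'
from h import *
im=cv2.imread('pics/w4.png');d=np.load('pics/w4.npz');cm=cam('wrist',dict(position=d['p'],tool_rot=d['R']))
pick('short floor',im,cm,(243,72,295,156),lambda H,S,V:V<70,.004)
pick('short outer',im,cm,(225,52,312,170),lambda H,S,V:V<125,.002)
pick('L outer',im,cm,(340,35,448,142),lambda H,S,V:V<125,.002)
pick('L floor',im,cm,(362,52,430,126),lambda H,S,V:V<70,.004)
E
```

```text
short floor xy mm 471.2 260.8 long 63 short 36 long-axis ang 81.9
short outer xy mm 471.4 260.8 long 89 short 62 long-axis ang 82.3
L outer xy mm 582.7 265.2 long 60 short 59 long-axis ang -15.8
L floor xy mm 579.6 265.2 long 54 short 53 long-axis ang 70.7
```

>>> {"name": "jog_arm", "arguments": {
  "hand": [0.0, 0.0, 0.0, 0.0, 0.0],
  "travel": [
    [-0.0015, 0.03, 0],
    [0, 0.0315, 0],
    [0, 0, -0.05],
    [0, 0, -0.05],
    [0, 0, -0.04]
  ],
  "yaw": [0.01, 0, 0, 0, 0]
}}

```text
time_s: 11.55
position: [0.4709, 0.2611, 0.0466]
tool_rot: [[0.136, 0.991, -0.001], [0.991, -0.136, -0.0], [-0.0, -0.001, -1.0]]
ft_force: [-0.4, -0.2, -0.5]
grip_width: 0.0228
gripper_force: 39.6
```

>>> {"name": "jog_arm", "arguments": {
  "hand": [0.0, 0.0, 0.0, 0.035, 0.04],
  "travel": [
    [0, 0, -0.011],
    [0, 0, -0.008],
    [0, 0, 0],
    [0, 0, 0],
    [0, 0, 0]
  ],
  "yaw": [0, 0, 0, 0, 0]
}}

```text
time_s: 12.18
position: [0.4717, 0.2612, 0.0302]
tool_rot: [[0.137, 0.991, 0.002], [0.991, -0.137, 0.001], [0.001, 0.002, -1.0]]
ft_force: [0.3, 0.2, 0.1]
grip_width: 0.0401
gripper_force: 0.0
```

>>> {"name": "jog_arm", "arguments": {
  "hand": [0.04, 0.04, 0.04, 0.04, 0.04],
  "travel": [
    [0, 0, 0],
    [0, 0, 0.04],
    [0, 0, 0.05],
    [0, -0.03, 0.05],
    [0, -0.05, 0]
  ],
  "yaw": [0, 0, 0, 0, 0]
}}

```text
time_s: 12.8
position: [0.4726, 0.1812, 0.173]
tool_rot: [[0.134, 0.991, 0.008], [0.991, -0.134, 0.001], [0.002, 0.008, -1.0]]
ft_force: [1.2, -0.6, -0.9]
grip_width: 0.0402
gripper_force: 0.0
```

```bash
python3 - <<'E'
from h import *
s=env.observe();print(s['position'],s['time_s'])
cv2.imwrite('pics/w5.png',env.get_image('wrist')[:,:,::-1])
E
```

```text
[0.47261653 0.18115968 0.17298163] 12.8
```

View pics/w5.png

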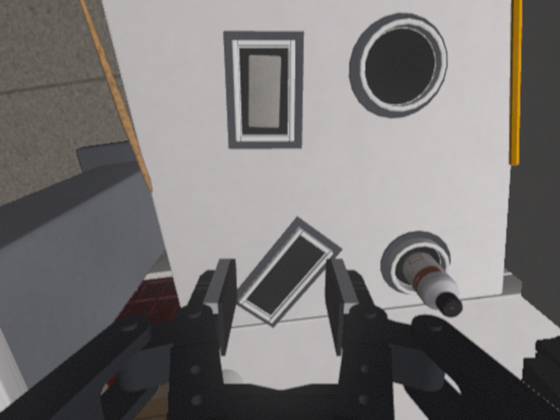

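The stone lies flat and centred in its tray (264,91), and the small bottle is still upright. Next is the large bottle.

>>> {"name": "jog_arm", "arguments": {
  "hand": [0.08, 0.08, 0.08, 0.08, 0.08],
  "travel": [
    [-0.005, -0.05, 0.015],
    [-0.005, -0.05, 0.015],
    [-0.005, -0.05, 0],
    [-0.005, -0.05, 0],
    [-0.005, -0.05, 0]
  ],
  "yaw": [0.03, 0.03, 0.03, 0.03, 0.02]
}}

```text
time_s: 13.48
position: [0.4458, -0.0704, 0.1995]
tool_rot: [[-0.004, 1.0, 0.0], [1.0, 0.004, -0.0], [-0.0, 0.0, -1.0]]
ft_force: [1.6, 0.5, 0.5]
grip_width: 0.0801
gripper_force: 0.0
```

>>> {"name": "jog_arm", "arguments": {
  "hand": [0.08, 0.08, 0.08, 0.08, 0.08],
  "travel": [
    [-0.005, -0.05, 0],
    [-0.002, -0.052, 0],
    [0, 0, 0],
    [0, 0, 0],
    [0, 0, 0]
  ],
  "yaw": [0, 0, 0, 0, 0]
}}

```text
time_s: 14.1
position: [0.4393, -0.1699, 0.1994]
tool_rot: [[-0.004, 1.0, -0.0], [1.0, 0.004, 0.0], [0.0, -0.0, -1.0]]
ft_force: [-0.1, -0.6, -0.0]
grip_width: 0.0797
gripper_force: 0.0
```

```bash
python3 - <<'E'
from h import *
s=env.observe();print(s['position'],np.degrees(np.arctan2(s['tool_rot'][1][0],s['tool_rot'][0][0])),s['time_s'])
cm=cam('wrist',s)
im=env.get_image('wrist')[:,:,::-1].copy()
pick('cap',im,cm,(200,100,350,330),blue,.103)
E
```

```text
[ 0.43928629 -0.16985667  0.19940158] 90.25478246010778 14.1
cap xy mm 439.6 -169.5 long 25 short 22 long-axis ang -89.8
```

>>> {"name": "jog_arm", "arguments": {
  "hand": [0.08, 0.08, 0.08, 0.08, 0.08],
  "travel": [
    [0, 0, -0.04],
    [0, 0, -0.04],
    [0, 0, -0.04],
    [0, 0, -0.017],
    [0, 0, 0]
  ],
  "yaw": [0, 0, 0, 0, 0]
}}

```text
time_s: 14.78
position: [0.439, -0.17, 0.0616]
tool_rot: [[-0.004, 1.0, -0.002], [1.0, 0.004, 0.001], [0.001, -0.002, -1.0]]
ft_force: [0.3, -0.1, 0.0]
grip_width: 0.0803
gripper_force: 0.0
```

>>> {"name": "jog_arm", "arguments": {
  "hand": [0.0, 0.0, 0.0, 0.0, 0.0],
  "travel": [
    [0, 0, 0],
    [0, 0, 0],
    [0, 0, 0],
    [0, 0, 0],
    [0, 0, 0]
  ],
  "yaw": [0, 0, 0, 0, 0],
  "grip_force": 40
}}

```text
time_s: 15.4
position: [0.4397, -0.171, 0.0633]
tool_rot: [[-0.003, 1.0, 0.002], [1.0, 0.003, -0.001], [-0.001, 0.002, -1.0]]
ft_force: [0.6, 0.4, 5.7]
grip_width: 0.041
gripper_force: 40.0
```

>>> {"name": "jog_arm", "arguments": {
  "hand": [0.0, 0.0, 0.0, 0.0, 0.0],
  "travel": [
    [0, 0, 0.03],
    [0, 0, 0.04],
    [0, 0, 0.04],
    [0.01, 0.02, 0.02],
    [0.02, 0.04, 0]
  ],
  "yaw": [0, 0, 0, 0, 0]
}}

```text
time_s: 16.02
position: [0.4699, -0.1113, 0.1944]
tool_rot: [[-0.0, 1.0, 0.004], [1.0, 0.0, -0.002], [-0.002, 0.004, -1.0]]
ft_force: [0.3, -0.3, -2.3]
grip_width: 0.0414
gripper_force: 41.0
```

>>> {"name": "jog_arm", "arguments": {
  "hand": [0.0, 0.0, 0.0, 0.0, 0.0],
  "travel": [
    [0.014, 0.048, 0],
    [0.014, 0.048, 0],
    [0.014, 0.048, 0],
    [0.014, 0.048, 0],
    [0.014, 0.048, 0]
  ],
  "yaw": [0, 0, 0, 0, 0]
}}

```text
time_s: 16.65
position: [0.5394, 0.1307, 0.1927]
tool_rot: [[-0.003, 1.0, 0.0], [1.0, 0.003, -0.0], [-0.0, 0.0, -1.0]]
ft_force: [-0.1, -0.9, -2.0]
grip_width: 0.0412
gripper_force: 41.0
```

>>> {"name": "jog_arm", "arguments": {
  "hand": [0.0, 0.0, 0.0, 0.0, 0.0],
  "travel": [
    [0.014, 0.048, 0],
    [0.014, 0.03, 0],
    [0.007, 0, 0],
    [0, 0, 0],
    [0, 0, 0]
  ],
  "yaw": [0, 0, 0, 0, 0]
}}

```text
time_s: 17.27
position: [0.574, 0.2061, 0.1925]
tool_rot: [[-0.002, 1.0, -0.0], [1.0, 0.002, -0.0], [-0.0, -0.0, -1.0]]
ft_force: [-1.1, -0.8, -1.4]
grip_width: 0.041
gripper_force: 41.0
```

```bash
python3 - <<'E'
from h import *
s=env.observe();print(s['position'],s['time_s'])
np.savez('pics/w6.npz',p=s['position'],R=s['tool_rot'])
cv2.imwrite('pics/w6.png',env.get_image('wrist')[:,:,::-1])
E
```

```text
[0.57404112 0.20609163 0.19246683] 17.275
```

View pics/w6.png

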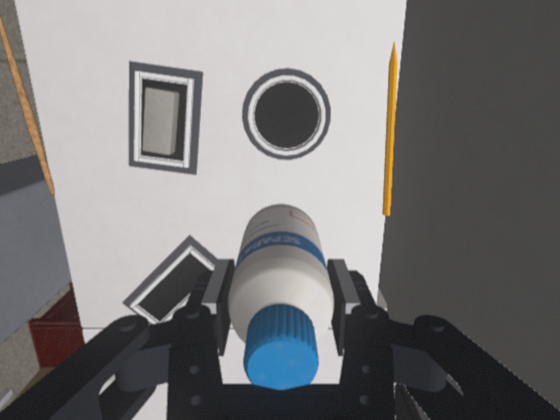

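The large bottle is upright in the hand, and its ring is ahead at (287,113).

```bash
python3 - <<'E'
from h import *
im=cv2.imread('pics/w6.png');d=np.load('pics/w6.npz');cm=cam('wrist',dict(position=d['p'],tool_rot=d['R']))
pick('L outer',im,cm,(235,62,338,166),lambda H,S,V:V<125,.002)
pick('L floor',im,cm,(252,78,324,152),lambda H,S,V:V<80,.004)
E
```

```text
L outer xy mm 578.3 265.5 long 76 short 75 long-axis ang 0.1
L floor xy mm 578.7 265.4 long 54 short 53 long-axis ang 0.1
```

>>> {"name": "jog_arm", "arguments": {
  "hand": [0.0, 0.0, 0.0, 0.0, 0.0],
  "travel": [
    [0.0045, 0.03, 0],
    [0, 0.0295, 0],
    [0, 0, -0.04],
    [0, 0, -0.04],
    [0, 0, -0.025]
  ],
  "yaw": [0, 0, 0, 0, 0]
}}

```text
time_s: 17.95
position: [0.578, 0.2658, 0.0856]
tool_rot: [[-0.002, 1.0, -0.002], [1.0, 0.002, -0.001], [-0.001, -0.002, -1.0]]
ft_force: [0.2, 0.3, -1.8]
grip_width: 0.0414
gripper_force: 41.1
```

>>> {"name": "jog_arm", "arguments": {
  "hand": [0.0, 0.0, 0.0, 0.06, 0.07],
  "travel": [
    [0, 0, -0.012],
    [0, 0, -0.009],
    [0, 0, 0],
    [0, 0, 0],
    [0, 0, 0]
  ],
  "yaw": [0, 0, 0, 0, 0]
}}

```text
time_s: 18.58
position: [0.579, 0.2666, 0.0669]
tool_rot: [[-0.003, 1.0, 0.001], [1.0, 0.003, 0.0], [0.0, 0.001, -1.0]]
ft_force: [0.4, 1.0, 1.0]
grip_width: 0.07
gripper_force: 0.0
```

>>> {"name": "jog_arm", "arguments": {
  "hand": [0.07, 0.07, 0.07, 0.07, 0.07],
  "travel": [
    [0, 0, 0],
    [0, 0, 0.03],
    [0, 0, 0.05],
    [0, 0, 0.05],
    [-0.01, -0.04, 0]
  ],
  "yaw": [0, 0, 0, 0, 0]
}}

```text
time_s: 19.2
position: [0.5702, 0.2279, 0.2005]
tool_rot: [[-0.006, 1.0, 0.009], [1.0, 0.006, 0.002], [0.002, 0.009, -1.0]]
ft_force: [0.1, -1.7, 0.1]
grip_width: 0.0699
gripper_force: 0.0
```

>>> {"name": "jog_arm", "arguments": {
  "hand": [0.045, 0.045, 0.045, 0.045, 0.045],
  "travel": [
    [-0.005, -0.05, 0],
    [-0.005, -0.05, 0],
    [-0.005, -0.05, 0],
    [-0.005, -0.05, 0],
    [-0.005, -0.05, 0]
  ],
  "yaw": [0, 0, 0, 0, 0]
}}

```text
time_s: 19.82
position: [0.5434, -0.025, 0.1966]
tool_rot: [[-0.003, 1.0, 0.0], [1.0, 0.003, -0.0], [-0.0, 0.0, -1.0]]
ft_force: [1.0, 0.2, 0.0]
grip_width: 0.0453
gripper_force: 0.0
```

>>> {"name": "jog_arm", "arguments": {
  "hand": [0.045, 0.045, 0.045, 0.045, 0.045],
  "travel": [
    [-0.005, -0.05, 0],
    [-0.005, -0.05, 0],
    [-0.005, -0.05, 0],
    [-0.005, -0.05, 0],
    [-0.005, -0.05, 0]
  ],
  "yaw": [0, 0, 0, 0, 0]
}}

```text
time_s: 20.45
position: [0.5184, -0.275, 0.1965]
tool_rot: [[-0.003, 1.0, 0.0], [1.0, 0.003, -0.0], [-0.0, 0.0, -1.0]]
ft_force: [0.4, 0.0, 1.4]
grip_width: 0.0452
gripper_force: 0.0
```

>>> {"name": "jog_arm", "arguments": {
  "hand": [0.045, 0.045, 0.045, 0.045, 0.045],
  "travel": [
    [-0.0015, -0.021, -0.03],
    [0, 0, -0.01],
    [0, 0, 0],
    [0, 0, 0],
    [0, 0, 0]
  ],
  "yaw": [0, 0, 0, 0, 0]
}}

```text
time_s: 21.08
position: [0.5177, -0.2939, 0.1573]
tool_rot: [[-0.004, 1.0, 0.001], [1.0, 0.004, -0.001], [-0.001, 0.001, -1.0]]
ft_force: [0.2, 0.3, -0.2]
grip_width: 0.0451
gripper_force: 0.0
```

```bash
python3 - <<'E'
from h import *
s=env.observe();print(s['position'],np.degrees(np.arctan2(s['tool_rot'][1][0],s['tool_rot'][0][0])),s['time_s'])
cm=cam('wrist',s)
im=env.get_image('wrist')[:,:,::-1].copy()
pick('wax',im,cm,(230,100,330,270),red,.010)
E
```

```text
[ 0.51771677 -0.29389066  0.15733081] 90.22887638300563 21.075
wax xy mm 517.6 -295.2 long 69 short 14 long-axis ang -89.4
```

>>> {"name": "jog_arm", "arguments": {
  "hand": [0.045, 0.045, 0.045, 0.045, 0.045],
  "travel": [
    [0, -0.001, -0.05],
    [0, 0, -0.05],
    [0, 0, -0.025],
    [0, 0, -0.01],
    [0, 0, 0]
  ],
  "yaw": [0, 0, 0, 0, 0]
}}

```text
time_s: 21.75
position: [0.5175, -0.2955, 0.0217]
tool_rot: [[-0.003, 1.0, 0.0], [1.0, 0.003, -0.0], [-0.0, 0.0, -1.0]]
ft_force: [-0.3, -0.5, -0.1]
grip_width: 0.0447
gripper_force: 0.0
```

>>> {"name": "jog_arm", "arguments": {
  "hand": [0.0, 0.0, 0.0, 0.0, 0.0],
  "travel": [
    [0, 0, 0],
    [0, 0, 0],
    [0, 0, 0],
    [0, 0, 0.03],
    [0, 0, 0.04]
  ],
  "yaw": [0, 0, 0, 0, 0],
  "grip_force": 30
}}

```text
time_s: 22.38
position: [0.5169, -0.2951, 0.0918]
tool_rot: [[-0.003, 1.0, -0.001], [1.0, 0.003, 0.001], [0.001, -0.001, -1.0]]
ft_force: [1.0, -1.0, -0.5]
grip_width: 0.0151
gripper_force: 30.0
```

>>> {"name": "jog_arm", "arguments": {
  "hand": [0.0, 0.0, 0.0, 0.0, 0.0],
  "travel": [
    [-0.005, 0.04, 0.03],
    [-0.005, 0.04, 0.03],
    [-0.005, 0.04, 0.02],
    [-0.005, 0.05, 0],
    [-0.005, 0.05, 0]
  ],
  "yaw": [-0.1, -0.1, -0.1, -0.1, -0.1]
}}

```text
time_s: 23.0
position: [0.4919, -0.074, 0.172]
tool_rot: [[0.48, 0.877, 0.001], [0.877, -0.48, -0.0], [0.0, 0.001, -1.0]]
ft_force: [1.1, 0.3, 0.5]
grip_width: 0.0149
gripper_force: 30.0
```

>>> {"name": "jog_arm", "arguments": {
  "hand": [0.0, 0.0, 0.0, 0.0, 0.0],
  "travel": [
    [-0.01, 0.05, 0.01],
    [-0.015, 0.03, 0],
    [-0.02, 0, 0],
    [0, 0, 0],
    [0, 0, 0]
  ],
  "yaw": [-0.1, -0.1, -0.085, 0, 0]
}}

```text
time_s: 23.62
position: [0.448, 0.0042, 0.1816]
tool_rot: [[0.704, 0.71, 0.001], [0.71, -0.704, -0.0], [0.001, 0.001, -1.0]]
ft_force: [0.8, -0.4, 0.2]
grip_width: 0.015
gripper_force: 30.0
```

```bash
python3 - <<'E'
from h import *
s=env.observe();print(s['position'],np.degrees(np.arctan2(s['tool_rot'][1][0],s['tool_rot'][0][0])),s['time_s'],s['grip_width'])
np.savez('pics/w7.npz',p=s['position'],R=s['tool_rot'])
cv2.imwrite('pics/w7.png',env.get_image('wrist')[:,:,::-1])
E
```

```text
[0.44796131 0.00420111 0.1816464 ] 45.24414268158835 23.625 0.015005492955324344
```

View pics/w7.png

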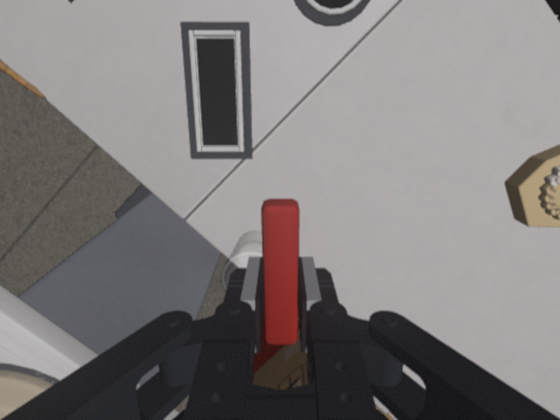

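The wax is held level and square. The long tray is at (218,91), its axis about 1° off the image vertical.

```bash
python3 - <<'E'
from h import *
im=cv2.imread('pics/w7.png');d=np.load('pics/w7.npz');cm=cam('wrist',dict(position=d['p'],tool_rot=d['R']))
pick('long floor',im,cm,(195,36,240,150),lambda H,S,V:V<70,.004)
pick('long outer',im,cm,(175,15,257,166),lambda H,S,V:V<125,.002)
E
```

```text
long floor xy mm 466.0 95.5 long 82 short 29 long-axis ang 45.1
long outer xy mm 465.1 91.9 long 113 short 58 long-axis ang 45.0
```

>>> {"name": "jog_arm", "arguments": {
  "hand": [0.0, 0.0, 0.0, 0.0, 0.0],
  "travel": [
    [0.0087, 0.0455, 0],
    [0.009, 0.0455, 0],
    [0, 0, -0.05],
    [0, 0, -0.05],
    [0, 0, -0.03]
  ],
  "yaw": [0, 0, 0, 0, 0]
}}

```text
time_s: 24.3
position: [0.4649, 0.0955, 0.0491]
tool_rot: [[0.704, 0.71, -0.002], [0.71, -0.704, 0.0], [-0.001, -0.002, -1.0]]
ft_force: [-0.0, -0.4, -0.6]
grip_width: 0.0149
gripper_force: 30.0
```

>>> {"name": "jog_arm", "arguments": {
  "hand": [0.0, 0.0, 0.0, 0.025, 0.03],
  "travel": [
    [0, 0, -0.016],
    [0, 0, -0.0085],
    [0, 0, 0],
    [0, 0, 0],
    [0, 0, 0]
  ],
  "yaw": [0, 0, 0, 0, 0]
}}

```text
time_s: 24.92
position: [0.4653, 0.0955, 0.0271]
tool_rot: [[0.705, 0.71, 0.001], [0.71, -0.705, -0.0], [0.001, 0.001, -1.0]]
ft_force: [-0.7, 0.0, -0.3]
grip_width: 0.0304
gripper_force: 0.0
```

>>> {"name": "jog_arm", "arguments": {
  "hand": [0.03, 0.03, 0.03, 0.03, 0.03],
  "travel": [
    [0, 0, 0],
    [0, 0, 0.03],
    [0, 0, 0.05],
    [0, 0, 0.05],
    [0, -0.04, 0.05]
  ],
  "yaw": [0, 0, 0, 0, 0]
}}

```text
time_s: 25.55
position: [0.4647, 0.0573, 0.2076]
tool_rot: [[0.702, 0.712, 0.001], [0.712, -0.702, 0.0], [0.001, 0.0, -1.0]]
ft_force: [1.3, -0.1, -0.1]
grip_width: 0.0299
gripper_force: 0.0
```

>>> {"name": "jog_arm", "arguments": {
  "hand": [0.03, 0.03, 0.03, 0.03, 0.03],
  "travel": [
    [0, -0.05, 0.01],
    [0, -0.05, 0],
    [0, -0.05, 0],
    [0, 0, 0],
    [0, 0, 0]
  ],
  "yaw": [0.15, 0.15, 0.15, 0.15, 0]
}}

```text
time_s: 26.18
position: [0.4648, -0.0938, 0.2156]
tool_rot: [[0.183, 0.983, -0.0], [0.983, -0.183, 0.0], [0.0, -0.0, -1.0]]
ft_force: [0.7, -0.1, 0.7]
grip_width: 0.0301
gripper_force: 0.0
```

```bash
python3 - <<'E'
from h import *
print(env.observe()['position'])
a=env.get_image('top')[:,:,::-1];cv2.imwrite('pics/top2.png',cv2.resize(a[140:280,120:440],None,fx=2.5,fy=2.5))
b=env.get_image('scene')[:,:,::-1];cv2.imwrite('pics/sc2.png',cv2.resize(b[150:350,30:330],None,fx=2.5,fy=2.5))
E
```

```text
[ 0.46477444 -0.09376428  0.21560775]
```

View pics/top2.png

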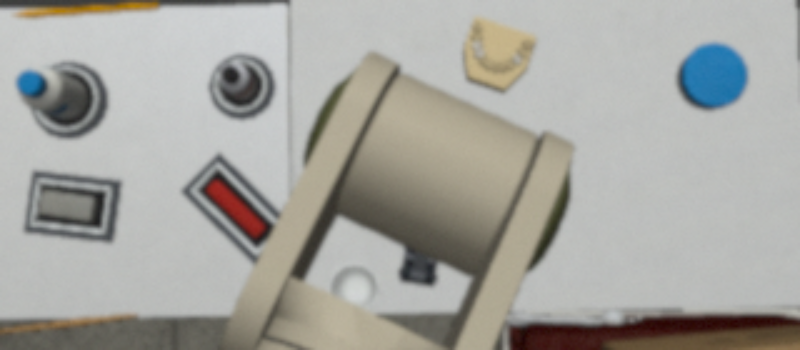

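View pics/sc2.png

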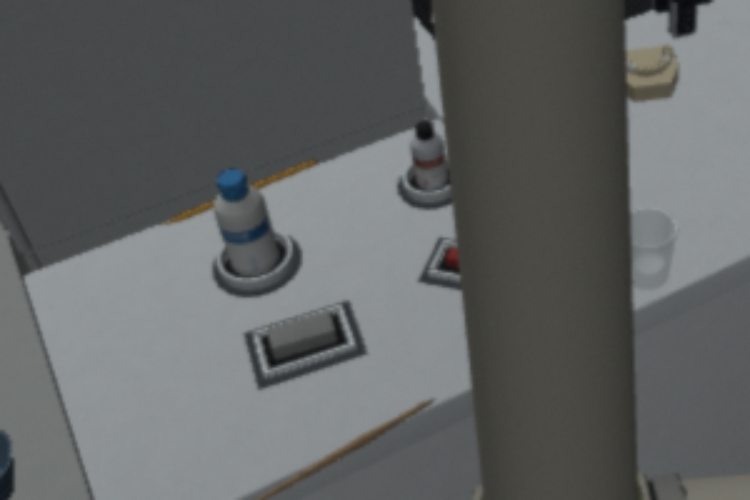

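All four items sit in their holders: the large bottle at (60,97), small bottle (240,82), stone (68,206) and wax (237,208). The tin, model and glass have not moved. I'll check the cap positions, then hand in.

```bash
python3 - <<'E'
from h import *
cm=cam('top');im=env.get_image('top')[:,:,::-1].copy()
pick('Lcap',im,cm,(120,160,150,185),blue,.107)
pick('wax',im,cm,(190,200,228,245),red,.016)
print('Scap',ray(cm,(214.5,170),.074), env.close_job(), env.observe()['time_s'])
E
```

```text
Lcap xy mm 578.4 264.8 long 23 short 21 long-axis ang 45.0
wax xy mm 467.3 95.7 long 74 short 21 long-axis ang 46.2
the job is handed in; nothing more can be done
the job is handed in; nothing more can be done
```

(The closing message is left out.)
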